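Seat the round-bottomed flask in its cork ring

TASK

The cork flask ring is blocked by the green-lidded tin: take the tin off and set it flat on the brown notepad, near the pad's middle. Then take the amber round-bottomed flask out of its leaning cradle and set it gently in the cork ring, sitting centred and upright with its cap on top, and let go. Leave the white pot, the needle bottle and the roll of orange tape where they stand.

Things in the scene. Friction and masses are not known exactly. Their poses are not given: they have to be found in the camera images.
- flask: Amber round-bottomed flask, black cap, 0.09 to 0.21 kg. Origin at the centre of the ball (radius 32 mm), +z up the neck; round about z. Neck diameter 24 mm, bare from 32 to 66 mm above the origin; cap diameter 30 mm, from 66 to 88 mm, fixed. Starts leaning 0.70 rad from vertical. Balance point 12 mm above the origin. It does not right itself in the ring; held by the neck with a light grip it may swing.
- cork_ring: Fixed cork ring lying on the desk, outer diameter 80 mm, straight bore of diameter 48 mm, 22 mm high. Origin at the centre of its underside. The flask's ball sits on the upper edge of the bore. The tin starts on it.
- ring_seat (a point): Point on the axis of the cork ring, 43 mm above the desk, where the centre of the flask's ball is when it is seated.
- cradle: Fixed cradle of the flask: grey plate 106 x 64 x 5 mm, origin at the centre of its underside. A black collar (diameter 54 mm, top 17 mm over the desk) at x = -24 mm carries the ball, its centre 40 mm over the desk. A stem 14 mm wide at x = +41 mm bears a round bar, 24 mm long along y, 8 mm thick, centre 87 mm over the desk, under the cap. The flask leans to the cradle's +x.
- tin: Round tin with a green lid, diameter 56 mm, 23 mm high, origin at the centre of its underside, z up. Starts flat on the cork ring, its axis within a few mm of the ring's.
- pad: Fixed brown notepad lying flat, 135 x 89 mm (x by y), 11 mm thick, origin at the centre of its underside.
- white_pot: Bystander: loose white pot, diameter 65 mm, 66 mm high, origin at the centre of its underside.
- needle_bottle: Bystander: loose white bottle, diameter 31 mm, with a needle on top, 122 mm high (the body 66 mm), origin at the centre of its underside.
- orange_tape: Bystander: loose roll of orange tape lying flat, diameter 70 mm, 17 mm high, origin at the centre of its underside.
Mind the look-alikes: they are no part of the job. What is shaped like the tin but black or purple is not meant.

How it is judged:
By the outcome, as a careful person would: the job done as asked, in the order asked, and still so for the second after the job is handed in, with the robot touching nothing.
It also fails if it takes over 58 s, if anything falls off the work surface, if the arm or the gripper's body presses on something with over 40 N, if the wrist force passes 120 N, or if a joint passes its speed limit or range.

ROBOT

A 6-joint arm with a two-finger parallel gripper is mounted at the origin on a cart in front of the work surface, level with it; the furniture and walls round the work are solid. World frame = base frame: x ahead of the robot, y to its left, z up, the work surface at z = 0. Lengths are in m, angles in degrees, forces in N, time in s.
With the tool pointing down it reaches from about 0.3 to 1 m from the base axis. Payload 5.1 kg.
Tool frame: the origin (TCP) lies on the centre line of the jaws, within the pads' length; the fingertips stand 8 mm ahead of it and the grasp point (between the pads) lies 11 mm behind it; z points along the fingers, y is the line along which they close (so a half turn about z gives the same grasp; the last joint's range is limited). The gripper opens to 95 mm and grips with 3 to 60 N. Pads are 20 mm wide; open, the fingers measure 119 mm over their backs; the gripper's body (75 mm by 180 mm) begins 59 mm behind the grasp point.
Start: joints at [-73.889, 7.093, 94.555, -0, 78.352, -4.733], TCP at [0.231, -0.607, 0.223] pointing down, gripper open.
Joint ranges: [-149.61, 149.61], [-58.7, 133.49], [1.44, 155.28], [-77.14, 257.14], [18.33, 153.61], [-166.67, 166.67]. Speed limits (degrees/s): [147.25, 147.25, 180, 180, 180, 180].

INTERFACE

Orientations are given as a 3x3 rotation matrix whose columns are the frame's x, y, z axes.
In Python, from bench import bot gives the robot as it stands.
- The arm moves only by the shell command python3 -m creep 'ROWS' [FORCE]. ROWS is JSON, a list that holds one entry, the list of rows, each a list of 7 numbers: the shift along the tool's x, y, z in cm, then the turn, a rotation vector about the tool's x, y, z in degrees, then the closure, from 0 (fully open) to 1 (shut). A call has 1 to 12 rows; each row is the pose to reach, as a shift and turn from the pose commanded when the call began, along the tool's axes at that moment; what a row does not reach only later rows make up. A row lasts 1/12 s, in which the tool goes at most 41.7 mm and 7.16 degrees, less where a joint would pass 70% of its speed; a pose out of reach is approached as far as the arm can. A call with a gripper value outside its range is refused whole. The fingers move at their own pace and stop on an object; FORCE is the grip in N (left out, the last holds). Time passes only in rows, so rows that repeat a pose let the fingers close. It gives the time, the measured TCP pose, the force, the opening and the grip force at its end, in the units of the state.
- bot.sense(): the state, without advancing time (a new reading comes with each control period).
- bot.camera(name): name is "scene" or "side" or "wrist"; returns a dict with "color" (480x640x3 uint8, red, green, blue), "fx", "fy", "cx", "cy" (pixels), "pose" (4x4, takes a point from camera to world coordinates); the wrist camera has in their place "T_tool_cam" (4x4, takes a point from camera to tool coordinates, whose origin is the TCP and whose axes are the flange's). Camera axes: x right, y up, looking along -z (the intrinsics and any distortion apply to the point x, -y, -z); pixel columns grow to the right and rows downward; lengths in m; the calibration is good to about 2 mm. A picture is of the moment at which its call begins: read the wrist's pose just before it. There is no depth.
- bot.job_done(): hands the job in; it is judged then, once.
Trained networks look in a picture, given as the dict that the camera call returned (one of the last four; its "shot" number tells which), for a name from the list of things; names that differ only in an ending like _2 or _b are one class to them, and where a whole thing is asked for, a point or a joint stands for the part that bears it (a point fixed in the world has none). Each returns a list of dicts, best first, with "score" (0 to 1); they miss things now and then, are a little off and sometimes report something else, mostly with a low value. They report only what shows in the picture. A call takes as long as a camera call. They do not tell look-alikes from the thing itself.
- bot.boxes_of(picture, thing): "centre" ([row, column] in pixels, amid what is visible of it).
- bot.masks_of(picture, thing): "mask" (480x640 bool, what is visible of it) and "centre" ([row, column] in pixels, amid what is visible of it).
- bot.pinpoint(picture, thing): "centre" ([row, column] in pixels: a listed point, or the origin of a listed thing).
The state is a dict: "time_s": time; "joints": joint angles; "joint_vel": joint speeds; "effort": joint torques, N m; "tcp_pos": TCP position; "orientation": TCP orientation; "wrist_force": force on the tool from outside, world axes, zero at the start; "ft_torque": the same for the moment, N m; "width": finger opening in m; "grip_force": force on a finger pad.
Only numpy, scipy, OpenCV 4.12 (cv2) and the standard library are available. Lean on these libraries where they do the work, as an engineer would, in place of code of your own. Each camera call takes 0.05 s, during which the arm holds its last target. There are 200 camera calls.

## Working session

There is one attempt and no reset: what is moved stays moved. The work goes in short steps, Python scripts to look and compute and a shell command to move; the robot and the scene stay as the last step left them, time stands still between calls to the robot, and variables do not carry over. Pictures are saved under pics/ and viewed, at most 13 in all, crops included, and the job is handed in when it is done.

```bash
ls; mkdir -p pics; cat > h.py <<'E'
import numpy as np, cv2, json
from bench import bot
def save(p,n): cv2.imwrite(n,p["color"][:,:,::-1])
def ray(p,rc,T=None):
    T=np.array(p["pose"]) if T is None else T
    r,c=rc
    d=np.array([(c-p["cx"])/p["fx"],-(r-p["cy"])/p["fy"],-1.])
    d=T[:3,:3]@d
    return T[:3,3],d/np.linalg.norm(d)
def onz(o,d,z): return o+d*(z-o[2])/d[2]
def tri(a,b):
    A=np.zeros((3,3));v=np.zeros(3)
    for o,d in (a,b):
        P=np.eye(3)-np.outer(d,d);A+=P;v+=P@o
    x=np.linalg.solve(A,v)
    return x,[np.linalg.norm(np.cross(x-o,d)) for o,d in (a,b)]
def wristT(p,s):
    T=np.eye(4);T[:3,:3]=np.array(s["orientation"]);T[:3,3]=s["tcp_pos"]
    return T@np.array(p["T_tool_cam"])
E
python3 - <<'E'
from h import *
np.set_printoptions(precision=3,suppress=True)
ps={n:bot.camera(n) for n in("scene","side")}
for n,p in ps.items():
    save(p,f"pics/{n}0.png"); print(n,[k for k in p],p["fx"],np.array(p["pose"])[:3].tolist())
for t,z in dict(flask=.05,cork_ring=0,tin=.022,cradle=0,pad=0,white_pot=0,needle_bottle=0,orange_tape=0).items():
    for n,p in ps.items():
        for q in bot.pinpoint(p,t)[:3]:
            print(t,n,np.round(q["score"],2),np.round(q["centre"]),onz(*ray(p,q["centre"]),z))
E
```

```text
pics
scene ['color', 'fx', 'fy', 'cx', 'cy', 'pose', 'shot'] 555.963949028082 [[-0.8417570062623677, 0.2681498740255575, -0.46855179806323854, -0.1455972125055653], [-0.5396213023579985, -0.3923014248123204, 0.7449217691353105, 1.059500296667781], [0.01593714057394582, 0.8798836497800723, 0.47492185715128465, 0.7147057506026735]]
side ['color', 'fx', 'fy', 'cx', 'cy', 'pose', 'shot'] 552.9823111105367 [[-0.85175618803695, 0.23514349480465327, -0.46820821542537877, 0.00852559874308165], [-0.5233941472133845, -0.42259051272941106, 0.7399160933605021, 0.8581951021731089], [-0.023873893765738743, 0.8752855507788001, 0.4830168131590398, 0.6077930187533593]]
flask scene 0.68 [212. 367.] [ 0.499 -0.244  0.05 ]
flask scene 0.64 [235. 315.] [ 0.545 -0.037  0.05 ]
flask side 0.86 [208. 388.] [ 0.491 -0.236  0.05 ]
cork_ring side 0.96 [341. 259.] [0.5  0.27 0.  ]
tin scene 0.93 [347. 264.] [0.396 0.379 0.022]
tin scene 0.67 [302. 257.] [0.505 0.26  0.022]
tin scene 0.62 [234. 317.] [ 0.571 -0.091  0.022]
tin side 0.85 [329. 263.] [0.496 0.259 0.022]
tin side 0.68 [362. 313.] [0.375 0.29  0.022]
tin side 0.56 [391. 269.] [0.399 0.378 0.022]
cradle scene 0.65 [226. 362.] [ 0.516 -0.247  0.   ]
cradle side 0.74 [220. 380.] [ 0.521 -0.258  0.   ]
pad scene 0.71 [255. 275.] [0.621 0.035 0.   ]
pad side 0.58 [263. 276.] [0.626 0.035 0.   ]
white_pot scene 0.74 [235. 315.] [ 0.595 -0.12   0.   ]
white_pot side 0.88 [229. 322.] [ 0.621 -0.146  0.   ]
needle_bottle scene 0.81 [279. 249.] [0.604 0.168 0.   ]
needle_bottle side 0.91 [294. 246.] [0.609 0.164 0.   ]
orange_tape scene 0.71 [293. 318.] [0.43  0.128 0.   ]
orange_tape side 0.62 [315. 332.] [0.428 0.14  0.   ]
```

View pics/side0.png

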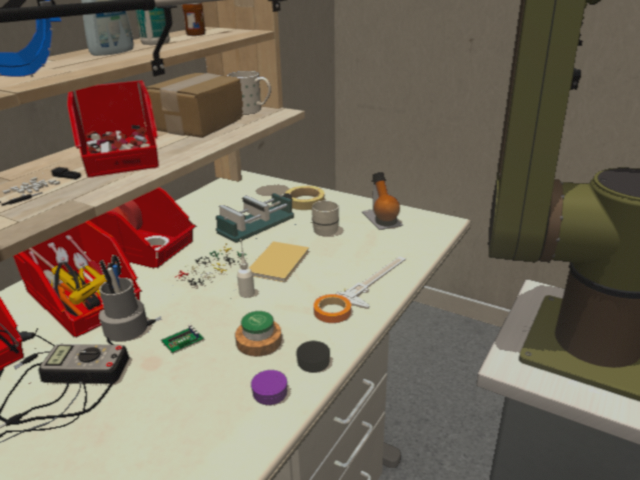

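```bash
python3 -c "
import cv2
a=cv2.imread('pics/side0.png')[290:420,200:360];b=cv2.imread('pics/side0.png')[130:260,310:470]
cv2.imwrite('pics/crop0.png',cv2.resize(cv2.hconcat([a,b]),(800,325),interpolation=2))"
```

```text
(no output)
```

View pics/crop0.png

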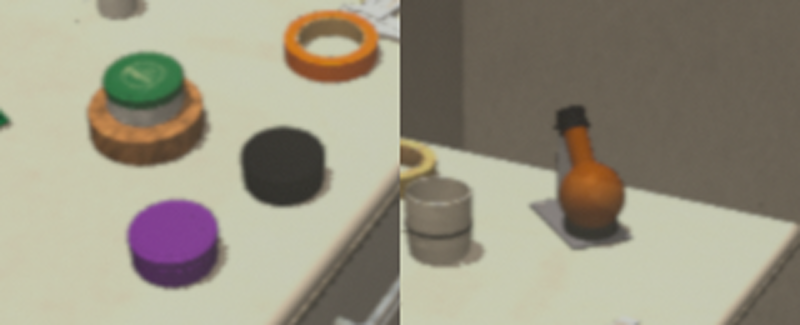

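The tin is the green-lidded one at side px (329,263), sitting on the cork ring. The look-alikes are the black disc (362,313) and the purple disc (391,269), and the crop confirms the green one. The amber flask has its ball at about (208,386) and leans away and left, with its cap at about (175,378).

```bash
cat >> h.py <<'E'
from scipy.spatial.transform import Rotation as Ro
np.set_printoptions(precision=3,suppress=True)
def go(p,R=None):
    s=bot.sense();R0=np.array(s["orientation"]);R=R0 if R is None else R
    sh=R0.T@(np.array(p)-s["tcp_pos"])*100
    rv=Ro.from_matrix(R0.T@R).as_rotvec(degrees=True)
    print("shift cm",sh,"turn",rv,"rows>=",max(np.linalg.norm(sh)/4.17,np.linalg.norm(rv)/7.16))
def down(az): # tool down, y axis at azimuth az (deg)
    a=np.radians(az);y=np.array([np.cos(a),np.sin(a),0]);z=np.array([0,0,-1.])
    return np.column_stack([np.cross(y,z),y,z])
E
python3 - <<'E'
from h import *
s=bot.sense();print(np.array(s["orientation"]),s["tcp_pos"])
p=bot.camera("wrist");print(np.array(p["T_tool_cam"]),p["fx"])
go([.40,-.25,.25]);go([.498,.263,.13]);go([.40,-.25,.25],down(90));go([.40,-.25,.25],down(-90))
E
```

```text
[[ 0.935  0.356  0.   ]
 [ 0.356 -0.935 -0.   ]
 [ 0.     0.    -1.   ]] [ 0.231 -0.607  0.223]
[[ 0.001  0.966  0.258  0.072]
 [ 1.    -0.001 -0.     0.   ]
 [ 0.     0.258 -0.966 -0.162]
 [ 0.     0.     0.     1.   ]] 427.89236227760836
shift cm [ 28.489 -27.403  -2.734] turn [0. 0. 0.] rows>= 9.501926075814945
shift cm [ 55.902 -71.858   9.267] turn [0. 0. 0.] rows>= 21.94524460906726
shift cm [ 28.489 -27.403  -2.734] turn [  -0.      -0.001 -159.155] rows>= 22.22841699193314
shift cm [ 28.489 -27.403  -2.734] turn [-0.     0.    20.845] rows>= 9.501926075814945
```

```bash
python3 -m creep '[[[28.5,-27.4,-2.7,0,0,20.8,0],[28.5,-27.4,-2.7,0,0,20.8,0],[28.5,-27.4,-2.7,0,0,20.8,0],[28.5,-27.4,-2.7,0,0,20.8,0],[28.5,-27.4,-2.7,0,0,20.8,0],[28.5,-27.4,-2.7,0,0,20.8,0],[28.5,-27.4,-2.7,0,0,20.8,0],[28.5,-27.4,-2.7,0,0,20.8,0],[28.5,-27.4,-2.7,0,0,20.8,0],[28.5,-27.4,-2.7,0,0,20.8,0],[28.5,-27.4,-2.7,0,0,20.8,0],[28.5,-27.4,-2.7,0,0,20.8,0]]]'
python3 - <<'E'
from h import *
s=bot.sense();p=bot.camera("wrist");save(p,"pics/w1.png");T=wristT(p,s)
print(s["tcp_pos"],s["joints"],s["joint_vel"])
for t,z in dict(flask=.04,cradle=0).items():
    for q in bot.pinpoint(p,t)[:3]: print(t,q["score"],q["centre"],onz(*ray(p,q["centre"],T),z))
go([.498,.263,.13]);go([.498,.263,.13],down(-60))
E
```

```text
time_s: 1.95
tcp_pos: [0.4005, -0.2494, 0.25]
orientation: [[1.0, 0.003, 0.0], [0.003, -1.0, -0.001], [0.0, 0.001, -1.0]]
wrist_force: [-0.3, -0.7, 0.9]
width: 0.0953
grip_force: 0.0
[ 0.4   -0.249  0.25 ] [-38.415 -17.238 114.648  -0.029  82.534  51.396] [-2.505  0.869 -0.191 -0.331 -0.076 -0.13 ]
flask 0.94 [84.7, 322.7] [ 0.501 -0.248  0.04 ]
shift cm [  9.806 -51.399  11.939] turn [0. 0. 0.] rows>= 12.870728659816843
shift cm [  9.806 -51.399  11.939] turn [  0.001   0.026 -30.035] rows>= 12.870728659816843
```

View pics/w1.png

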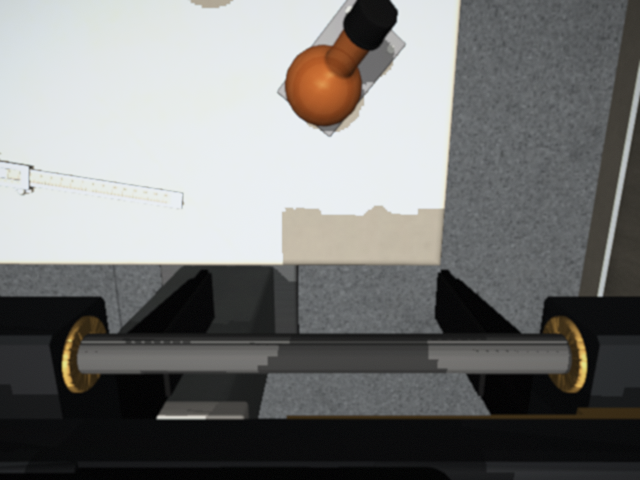

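```bash
python3 - <<'E'
from h import *
s=bot.sense();p=bot.camera("wrist");T=wristT(p,s)
a=onz(*ray(p,(85,323),T),.04);b=onz(*ray(p,(22,370),T),.099)
print(a,b,b-a,np.degrees(np.arctan2(*(b-a)[1::-1])))
E
python3 -m creep '[[[9.8,-51.4,10,0,0,-30,0],[9.8,-51.4,10,0,0,-30,0],[9.8,-51.4,10,0,0,-30,0],[9.8,-51.4,10,0,0,-30,0],[9.8,-51.4,10,0,0,-30,0],[9.8,-51.4,10,0,0,-30,0],[9.8,-51.4,10,0,0,-30,0],[9.8,-51.4,10,0,0,-30,0],[9.8,-51.4,10,0,0,-30,0],[9.8,-51.4,10,0,0,-30,0],[9.8,-51.4,10,0,0,-30,0],[9.8,-51.4,10,0,0,-30,0]]]'
python3 -m creep '[[[1,-1,0,0,0,0,0],[1,-1,0,0,0,0,0]]]'
python3 - <<'E'
from h import *
s=bot.sense();p=bot.camera("wrist");save(p,"pics/w2.png");T=wristT(p,s)
print(s["tcp_pos"],s["joints"],s["joint_vel"])
for t,z in dict(tin=.022,cork_ring=0).items():
    for q in bot.pinpoint(p,t)[:3]: print(t,q["score"],q["centre"],onz(*ray(p,q["centre"],T),z))
    for q in bot.masks_of(p,t)[:3]: print(t,q["score"],q["centre"],onz(*ray(p,q["centre"],T),z+.02))
E
```

```text
[ 0.5  -0.25  0.04] [ 0.535 -0.282  0.099] [ 0.035 -0.031  0.059] -41.61838568628263
time_s: 3.15
tcp_pos: [0.4924, 0.2335, 0.1552]
orientation: [[0.867, 0.499, 0.0], [0.499, -0.867, -0.0], [-0.0, 0.0, -1.0]]
wrist_force: [0.5, -0.8, -0.3]
width: 0.0953
grip_force: 0.0
time_s: 3.32
tcp_pos: [0.4959, 0.2477, 0.1548]
orientation: [[0.865, 0.502, -0.002], [0.502, -0.865, -0.0], [-0.002, -0.001, -1.0]]
wrist_force: [-0.8, -0.8, 0.4]
width: 0.0953
grip_force: 0.0
[0.496 0.248 0.155] [ 20.987  -1.913 110.581   0.014  71.43   80.817] [-3.097 -2.804  1.585 -1.611  1.285 -1.689]
tin 0.9 [319.7, 236.1] [0.399 0.268 0.022]
tin 0.57 [206.6, 301.3] [0.5   0.268 0.022]
tin 0.56 [236.7, 136.6] [0.421 0.359 0.022]
tin 0.84 [314.8, 236.5] [0.414 0.27  0.042]
tin 0.72 [208.9, 301.8] [0.502 0.268 0.042]
tin 0.71 [245.0, 129.0] [0.423 0.356 0.042]
cork_ring 0.91 [171.7, 281.5] [0.514 0.292 0.02 ]
```

View pics/w2.png

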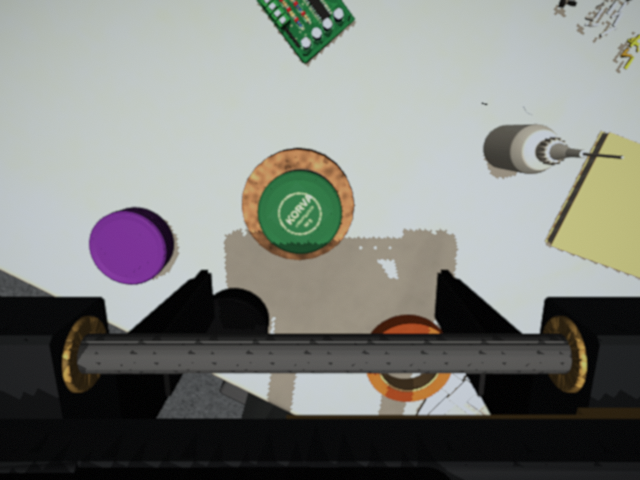

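```bash
python3 - <<'E'
from h import *
s=bot.sense();p=bot.camera("wrist");T=wristT(p,s)
t=onz(*ray(p,(211,299.5),T),.045);r=onz(*ray(p,(204,298),T),.022)
print("tin",t,"ring",r)
go([t[0],t[1],.036]);
for q in bot.pinpoint(p,"pad")[:2]+bot.pinpoint(p,"needle_bottle")[:2]: print(q["score"],q["centre"],onz(*ray(p,q["centre"],T),0))
for n in("scene","side"):
    p=bot.camera(n)
    for q in bot.masks_of(p,"pad")[:1]:
        c=cv2.minAreaRect(np.argwhere(q["mask"]).astype(np.float32)[:,::-1]);
        a=cv2.approxPolyDP(max(cv2.findContours(q["mask"].astype(np.uint8),0,2)[0],key=len),4,True)[:,0]
        print(n,q["score"],[onz(*ray(p,(v[1],v[0])),.011)[:2] for v in a])
E
```

```text
tin [0.501 0.265 0.045] ring [0.5   0.267 0.022]
shift cm [ 1.488 -1.544 12.019] turn [0. 0. 0.] rows>= 2.927826525864739
0.79 [145.7, 495.8] [0.605 0.163 0.   ]
scene 0.67 [array([ 0.594, -0.032]), array([ 0.667, -0.017]), array([0.661, 0.021]), array([0.603, 0.098]), array([0.621, 0.116]), array([0.557, 0.102])]
side 0.91 [array([ 0.598, -0.037]), array([ 0.666, -0.026]), array([0.671, 0.014]), array([0.601, 0.107]), array([0.562, 0.099]), array([ 0.582, -0.015])]
```

```bash
python3 -m creep '[[[1.5,-1.5,4,0,0,0,0],[1.5,-1.5,8,0,0,0,0],[1.5,-1.5,10.5,0,0,0,0],[1.5,-1.5,11.9,0,0,0,0],[1.5,-1.5,11.9,0,0,0,0],[1.5,-1.5,11.9,0,0,0,0],[1.5,-1.5,11.9,0,0,0,0.5],[1.5,-1.5,11.9,0,0,0,0.5],[1.5,-1.5,11.9,0,0,0,0.6],[1.5,-1.5,11.9,0,0,0,0.6],[1.5,-1.5,11.9,0,0,0,0.6],[1.5,-1.5,11.9,0,0,0,0.6]]]' 20
python3 - <<'E'
from h import *
go([.615,.035,.15],down(-90));go([.615,.035,.15])
E
```

```text
time_s: 4.92
tcp_pos: [0.5011, 0.2668, 0.0374]
orientation: [[0.866, 0.501, 0.001], [0.501, -0.866, 0.0], [0.001, 0.0, -1.0]]
wrist_force: [0.2, -0.3, -0.2]
width: 0.0603
grip_force: 0.0
shift cm [ -1.736  25.766 -11.262] turn [-0.005 -0.053 30.045] rows>= 6.756148633641216
shift cm [ -1.736  25.766 -11.262] turn [0. 0. 0.] rows>= 6.756148633641216
```

```bash
python3 -m creep '[[[0,0,0,0,0,0,0.6],[0,0,0,0,0,0,0.6],[0,0,0,0,0,0,0.6],[0,0,-3,0,0,0,0.6],[0,0,-6,0,0,0,0.6],[0,0,-10,0,0,0,0.6],[0,0,-14,0,0,0,0.6],[0,4,-15,0,0,0,0.6],[0,8,-15,0,0,0,0.6]]]'
python3 - <<'E'
from h import *
go([.57,.03,.19],down(-90))
E
```

```text
time_s: 5.67
tcp_pos: [0.5434, 0.1987, 0.1926]
orientation: [[0.863, 0.504, 0.01], [0.504, -0.863, 0.002], [0.009, 0.003, -1.0]]
wrist_force: [0.9, 0.4, -1.1]
width: 0.0534
grip_force: 20.0
shift cm [-6.221 15.907  0.249] turn [ 0.01  -0.573 30.299] rows>= 4.2324033839620245
```

```bash
python3 -m creep '[[[-6.2,15.9,0,0,0,30,0.6],[-6.2,15.9,0,0,0,30,0.6],[-6.2,15.9,0,0,0,30,0.6],[-6.2,15.9,0,0,0,30,0.6],[-6.2,15.9,0,0,0,30,0.6],[-6.2,15.9,0,0,0,30,0.6],[-6.2,15.9,0,0,0,30,0.6]]]'
python3 - <<'E'
from h import *
s=bot.sense();p=bot.camera("wrist");save(p,"pics/w3.png");T=wristT(p,s)
print(s["tcp_pos"])
for q in bot.pinpoint(p,"pad")[:2]: print(q["score"],q["centre"],onz(*ray(p,q["centre"],T),0))
for q in bot.masks_of(p,"pad")[:1]:
    a=cv2.minAreaRect(np.array([onz(*ray(p,v,T),.011)[:2]*1000 for v in np.argwhere(q["mask"])],np.float32)); print(q["score"],a)
E
```

```text
time_s: 6.25
tcp_pos: [0.5665, 0.0287, 0.1863]
orientation: [[1.0, 0.001, -0.001], [0.001, -1.0, 0.001], [-0.001, -0.001, -1.0]]
wrist_force: [-0.0, 0.3, -1.3]
width: 0.0534
grip_force: 20.0
[0.567 0.029 0.186]
0.73 [143.6, 314.6] [0.62  0.036 0.   ]
0.78 ((620.7669677734375, 33.46710968017578), (88.36543273925781, 134.77503967285156), 10.806024551391602)
```

View pics/w3.png

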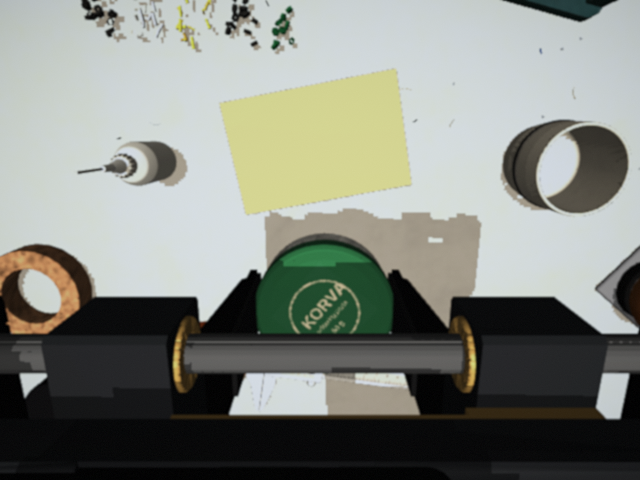

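```bash
python3 -m creep '[[[4,-0.5,0,0,0,0,0.6],[5.4,-0.5,4,0,0,0,0.6],[5.4,-0.5,8,0,0,0,0.6],[5.4,-0.5,12,0,0,0,0.6],[5.4,-0.5,14.5,0,0,0,0.6],[5.4,-0.5,15.4,0,0,0,0.6],[5.4,-0.5,15.7,0,0,0,0.6],[5.4,-0.5,15.8,0,0,0,0.6],[5.4,-0.5,15.8,0,0,0,0.6],[5.4,-0.5,15.8,0,0,0,0.6]]]'
```

```text
time_s: 7.23
tcp_pos: [0.6229, 0.034, 0.0317]
orientation: [[1.0, 0.001, 0.005], [0.001, -1.0, -0.0], [0.005, 0.0, -1.0]]
wrist_force: [0.3, -0.7, -1.4]
width: 0.0535
grip_force: 20.0
```

```bash
python3 -m creep '[[[0,0,0.2,0,0,0,0.6],[0,0,0.3,0,0,0,0.6],[0,0,0.3,0,0,0,0.6],[0,0,0.3,0,0,0,0.6]]]'
```

```text
time_s: 7.57
tcp_pos: [0.621, 0.0337, 0.0262]
orientation: [[1.0, 0.001, 0.0], [0.001, -1.0, 0.0], [0.0, -0.0, -1.0]]
wrist_force: [0.0, 0.2, -1.5]
width: 0.0533
grip_force: 20.0
```

```bash
python3 -m creep '[[[0,0,0.05,0,0,0,0.6],[0,0,0.1,0,0,0,0.6],[0,0,0.1,0,0,0,0.6]]]'
```

```text
time_s: 7.82
tcp_pos: [0.6209, 0.0337, 0.025]
orientation: [[1.0, 0.001, 0.0], [0.001, -1.0, -0.0], [0.0, 0.0, -1.0]]
wrist_force: [-0.4, -0.2, -0.3]
width: 0.0535
grip_force: 20.0
```

```bash
python3 -m creep '[[[0,0,0.03,0,0,0,0.4],[0,0,0.03,0,0,0,0.2],[0,0,0.03,0,0,0,0],[0,0,0.03,0,0,0,0],[0,0,0.03,0,0,0,0],[0,0,-2,0,0,0,0],[0,0,-6,0,0,0,0],[0,0,-10,0,0,0,0],[0,0,-14,0,0,0,0],[0,0,-18,0,0,0,0],[0,0,-20,0,0,0,0],[0,0,-20,0,0,0,0]]]'
python3 - <<'E'
from h import *
s=bot.sense();p=bot.camera("wrist");save(p,"pics/w4.png");T=wristT(p,s)
print(s["tcp_pos"],s["joints"])
for q in bot.pinpoint(p,"tin")[:2]: print(q["score"],q["centre"],onz(*ray(p,q["centre"],T),.011))
go([.46,-.22,.26],down(-135));go([.46,-.22,.26],down(-90));
E
```

```text
time_s: 8.82
tcp_pos: [0.6242, 0.0337, 0.233]
orientation: [[1.0, 0.001, 0.013], [0.001, -1.0, -0.0], [0.013, 0.0, -1.0]]
wrist_force: [1.0, 0.3, 0.4]
width: 0.0952
grip_force: 0.0
[0.624 0.034 0.233] [-1.826  3.196 97.722  0.003 78.346 88.124]
0.66 [207.3, 325.1] [0.622 0.032 0.011]
shift cm [-16.135  25.367  -3.453] turn [-0.044 -0.115 45.046] rows>= 7.256844697472081
shift cm [-16.135  25.367  -3.453] turn [ 0.003 -0.12   0.046] rows>= 7.256844697472081
```

```bash
python3 -m creep '[[[-11.4,29.4,-1.5,0,0,42,0],[-11.4,29.4,-1.5,0,0,42,0],[-11.4,29.4,-1.5,0,0,42,0],[-11.4,29.4,-1.5,0,0,42,0],[-11.4,29.4,-1.5,0,0,42,0],[-11.4,29.4,-1.5,0,0,42,0],[-11.4,29.4,-1.5,0,0,42,0],[-11.4,29.4,-1.5,0,0,42,0],[-11.4,29.4,-1.5,0,0,42,0],[-11.4,29.4,-1.5,0,0,42,0],[-11.4,29.4,-1.5,0,0,42,0]]]'
python3 - <<'E'
from h import *
s=bot.sense();p=bot.camera("wrist");save(p,"pics/w5.png");T=wristT(p,s)
print(s["tcp_pos"],s["joints"])
for t,z in dict(flask=.04,cradle=0).items():
  for q in bot.pinpoint(p,t)[:2]: print(t,q["score"],q["centre"],onz(*ray(p,q["centre"],T),z))
E
```

```text
time_s: 9.83
tcp_pos: [0.5065, -0.2593, 0.2376]
orientation: [[0.744, -0.669, -0.003], [-0.669, -0.744, 0.002], [-0.004, 0.0, -1.0]]
wrist_force: [0.1, -0.1, 0.6]
width: 0.0949
grip_force: 0.0
[ 0.506 -0.259  0.238] [-32.535  -3.51  103.971   0.033  79.752  99.413]
flask 0.6 [220.7, 320.5] [ 0.499 -0.249  0.04 ]
```

View pics/w5.png

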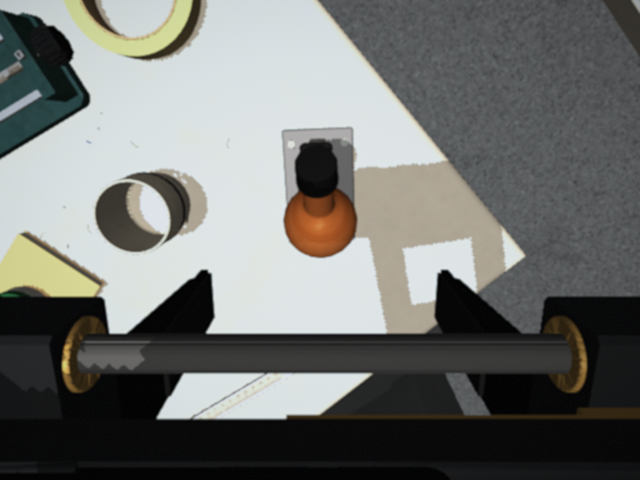

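```bash
cat >> h.py <<'E'
def capR(az,tilt=.70):
    a=np.radians(az);cx=np.array([np.cos(a),np.sin(a),0]);up=np.array([0,0,1.])
    ax=np.sin(tilt)*cx+np.cos(tilt)*up   # flask axis
    z=-ax;y=np.cross(cx,up);y/=np.linalg.norm(y)
    return np.column_stack([np.cross(y,z),y,z]),ax
E
python3 - <<'E'
from h import *
s=bot.sense();p=bot.camera("wrist");T=wristT(p,s)
a=onz(*ray(p,(220.7,320.5),T),.04);b=onz(*ray(p,(167,317),T),.099)
az=np.degrees(np.arctan2(*(b-a)[1::-1]));print(a,b,az,np.linalg.norm((b-a)[:2]))
for r,c in((130,283),(127,353),(186,286)): print(onz(*ray(p,(r,c),T),.005))
R,ax=capR(-43.5)
print(R)
B=np.array([a[0],a[1],.04])
for g in(140,): go(B+ax*(g/1000-.011),R)
for g in(78,): go(B+ax*(g/1000-.011),R)
E
```

```text
[ 0.5   -0.249  0.04 ] [ 0.541 -0.282  0.099] -39.78279000538793 0.05257168599194827
[ 0.579 -0.274  0.005]
[ 0.539 -0.322  0.005]
[ 0.54  -0.241  0.005]
[[ 0.555 -0.688 -0.467]
 [-0.526 -0.725  0.443]
 [-0.644  0.    -0.765]]
shift cm [ 7.096 -0.047 10.047] turn [  0.582 -40.049   1.592] rows>= 5.598381415214319
shift cm [ 3.108 -0.163 14.793] turn [  0.582 -40.049   1.592] rows>= 5.598381415214319
```

```bash
python3 - <<'E'
from h import *
R,ax=capR(-40)
go(np.array([.500,-.249,.04])+ax*.129,R)
E
python3 -m creep '[[[7.1,-0.3,5,0,-40,-1.5,0],[7.1,-0.3,10,0,-40,-1.5,0],[7.1,-0.3,10,0,-40,-1.5,0],[7.1,-0.3,10,0,-40,-1.5,0],[7.1,-0.3,10,0,-40,-1.5,0],[7.1,-0.3,10,0,-40,-1.5,0],[7.1,-0.3,10,0,-40,-1.5,0],[7.1,-0.3,10,0,-40,-1.5,0],[7.1,-0.3,10,0,-40,-1.5,0],[7.1,-0.3,10,0,-40,-1.5,0]]]'
python3 - <<'E'
from h import *
s=bot.sense();p=bot.camera("wrist");save(p,"pics/w6.png");T=wristT(p,s)
print(s["tcp_pos"],s["joints"])
for q in bot.pinpoint(p,"flask")[:2]: print(q["score"],q["centre"],onz(*ray(p,q["centre"],T),.04))
R,ax=capR(-40)
B=np.array([.500,-.249,.04])
go(B+ax*.067,R)
for h in(0,.088):
  v=np.linalg.inv(T)@np.append(B+ax*h,1); print("expect px",p["cy"]+p["fy"]*v[1]/v[2],p["cx"]-p["fx"]*v[0]/v[2])
E
```

```text
shift cm [ 7.099 -0.514 10.047] turn [ -0.645 -40.048  -1.763] rows>= 5.599425607464392
time_s: 10.87
tcp_pos: [0.5622, -0.3051, 0.1416]
orientation: [[0.588, -0.65, -0.482], [-0.495, -0.76, 0.421], [-0.64, -0.009, -0.768]]
wrist_force: [0.9, -0.7, 1.1]
width: 0.0952
grip_force: 0.0
[ 0.562 -0.305  0.142] [-35.033  33.623  75.404   4.169 110.553  95.363]
0.59 [223.3, 322.3] [ 0.502 -0.251  0.04 ]
shift cm [ 0.123 -0.235  6.482] turn [-0.743 -0.317 -0.083] rows>= 1.5557866478742859
expect px 225.50199669998926 321.59719926977857
expect px 266.060529736105 318.47797242020727
```

View pics/w6.png

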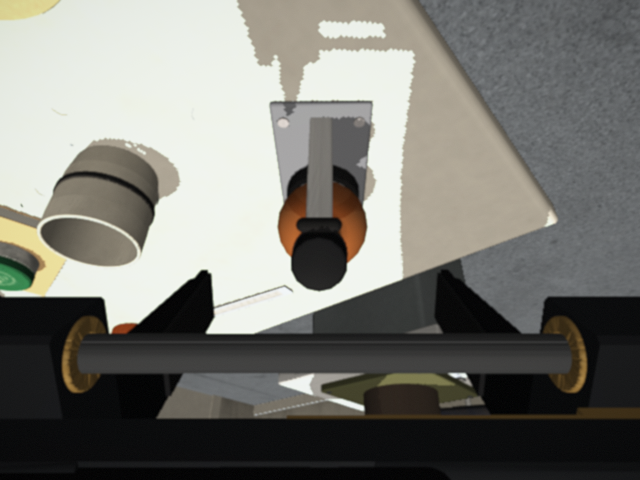

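```bash
python3 -m creep '[[[0.2,-0.2,2,-0.7,-0.3,0,0],[0.2,-0.2,4,-0.7,-0.3,0,0],[0.2,-0.2,5.5,-0.7,-0.3,0,0],[0.2,-0.2,6.6,-0.7,-0.3,0,0],[0.2,-0.2,6.6,-0.7,-0.3,0,0.5],[0.2,-0.2,6.6,-0.7,-0.3,0,0.55],[0.2,-0.2,6.6,-0.7,-0.3,0,0.6],[0.2,-0.2,6.6,-0.7,-0.3,0,0.65],[0.2,-0.2,6.6,-0.7,-0.3,0,0.7],[0.2,-0.2,6.6,-0.7,-0.3,0,0.8],[0.2,-0.2,6.6,-0.7,-0.3,0,0.8],[0.2,-0.2,6.6,-0.7,-0.3,0,0.8]]]' 25
python3 -m creep '[[[0,0,0,0,0,0,0.8],[0,0,0,0,0,0,0.8],[0,0,0,0,0,0,0.8],[0,0,0,0,0,0,0.8],[0,0,0,0,0,0,0.8],[0,0,0,0,0,0,0.8]]]'
```

```text
time_s: 11.97
tcp_pos: [0.5325, -0.2772, 0.0881]
orientation: [[0.583, -0.644, -0.495], [-0.492, -0.765, 0.416], [-0.647, 0.001, -0.763]]
wrist_force: [-0.2, -0.4, -0.4]
width: 0.0469
grip_force: 0.0
time_s: 12.47
tcp_pos: [0.5324, -0.277, 0.0879]
orientation: [[0.583, -0.644, -0.495], [-0.492, -0.765, 0.417], [-0.647, 0.0, -0.763]]
wrist_force: [0.5, 1.0, -0.1]
width: 0.0295
grip_force: 25.0
```

```bash
python3 -m creep '[[[-0.7,0,-0.8,0,0,0,0.8],[-1.9,0,-2.3,0,0,0,0.8],[-3.5,0,-4.2,0,0,0,0.8],[-5.2,0,-6.1,0,0,0,0.8],[-6.8,0,-8,0,0,0,0.8],[-8.5,0,-10,0,0,0,0.8],[-8.5,0,-10,0,0,0,0.8],[-8.5,0,-10,0,0,0,0.8]]]' 25
python3 - <<'E'
from h import *
go([.5,.262,.22],down(-90))
go([.5,0,.22],down(-90))
E
```

```text
time_s: 13.13
tcp_pos: [0.5331, -0.2776, 0.2216]
orientation: [[0.586, -0.644, -0.491], [-0.494, -0.765, 0.414], [-0.643, 0.0, -0.766]]
wrist_force: [-0.6, 0.3, -1.6]
width: 0.0295
grip_force: 25.0
shift cm [-28.489 -39.124  24.085] turn [-13.979  38.316 -38.458] rows>= 12.963756462041857
shift cm [-15.55  -19.089  13.239] turn [-13.979  38.316 -38.458] rows>= 7.82941079993841
```

```bash
python3 -m creep '[[[-1,-1.2,0.8,-1.2,3.2,-3.2,0.8],[-2.6,-3.2,2.2,-2.3,6.4,-6.4,0.8],[-4.5,-5.5,3.8,-3.5,9.6,-9.6,0.8],[-6.5,-8,5.5,-4.7,12.8,-12.8,0.8],[-8.4,-10.3,7.2,-5.8,16,-16,0.8],[-10.4,-12.7,8.8,-7,19.2,-19.2,0.8],[-12.3,-15.1,10.5,-8.2,22.4,-22.4,0.8],[-14,-17.2,11.9,-9.3,25.6,-25.6,0.8],[-15,-18.5,12.8,-10.5,28.8,-28.8,0.8],[-15.6,-19.1,13.2,-11.7,32,-32,0.8],[-15.6,-19.1,13.2,-12.8,35.2,-35.3,0.8],[-15.6,-19.1,13.2,-14,38.3,-38.5,0.8]]]'
python3 - <<'E'
from h import *
go([.5,.262,.22],down(-90))
E
```

```text
time_s: 14.13
tcp_pos: [0.4979, 0.0018, 0.2173]
orientation: [[1.0, 0.005, -0.005], [0.005, -1.0, 0.002], [-0.005, -0.002, -1.0]]
wrist_force: [-0.6, -1.0, -0.2]
width: 0.0297
grip_force: 25.0
shift cm [  0.352 -26.015  -0.212] turn [-0.134  0.306  0.315] rows>= 6.239475872900299
```

```bash
python3 -m creep '[[[-1,-2,0,0,0,0,0.8],[-2.5,-5,0,0,0,0,0.8],[-4,-8.5,0,0,0,0,0.8],[-5.6,-12,0,0,0,0,0.8],[-5.6,-15.5,0,0,0,0,0.8],[-5.6,-19,0,0,0,0,0.8],[-5.6,-22,0,0,0,0,0.8],[-5.6,-24.5,0,0,0,0,0.8],[-5.6,-26,0,0,0,0,0.8],[-5.6,-26,0,0,0,0,0.8],[-5.6,-26,0,0,0,0,0.8],[-5.6,-26,0,0,0,0,0.8]]]'
python3 - <<'E'
from h import *
s=bot.sense();p=bot.camera("wrist");save(p,"pics/w7.png");T=wristT(p,s)
print(s["tcp_pos"],s["joints"])
for t,z in(("cork_ring",0),("ring_seat",.043),("flask",.154)):
  for q in bot.pinpoint(p,t)[:2]: print(t,q["score"],q["centre"],onz(*ray(p,q["centre"],T),z))
for q in bot.masks_of(p,"cork_ring")[:1]: 
    P=np.array([onz(*ray(p,v,T),.022)[:2]*1000 for v in np.argwhere(q["mask"])],np.float32);print(cv2.minEnclosingCircle(P))
E
```

```text
time_s: 15.13
tcp_pos: [0.4423, 0.2599, 0.219]
orientation: [[1.0, 0.001, -0.007], [0.001, -1.0, 0.002], [-0.007, -0.002, -1.0]]
wrist_force: [1.4, 0.5, -1.3]
width: 0.0297
grip_force: 25.0
[0.442 0.26  0.219] [ 24.304 -10.216 111.864   0.25   78.672 114.221]
flask 0.59 [259.8, 321.4] [0.439 0.261 0.154]
((598.2774047851562, 40.635433197021484), 19.1716251373291)
```

View pics/w7.png

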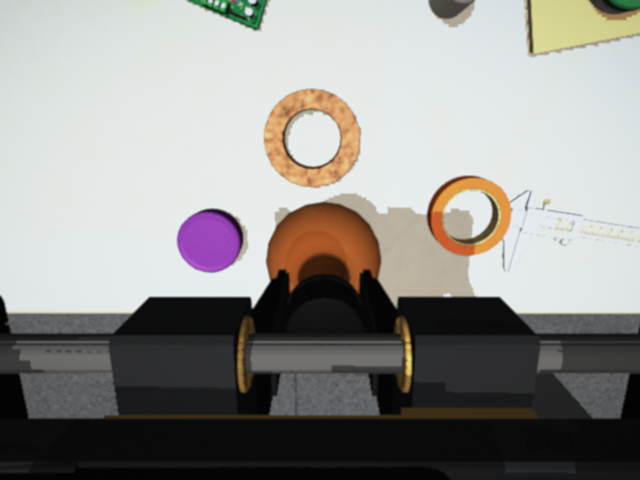

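```bash
python3 - <<'E'
from h import *
s=bot.sense();p=bot.camera("wrist");T=wristT(p,s)
r=onz(*ray(p,(138.5,312.5),T),.022);b=onz(*ray(p,(260,323.5),T),.155)
print("ring",r,"ball",b,"tcp",s["tcp_pos"],"ball-tcp",b-s["tcp_pos"])
S=np.array([r[0],r[1],.043]); go(np.array(s["tcp_pos"])+S-b,down(-90)); 
d=np.linalg.norm
print("ball px radius expect",p["fx"]*.032/d(b-T[:3,3]))
for n in("scene","side"):
    q0=bot.camera(n)
    for q in bot.pinpoint(q0,"flask")[:1]: print(n,q["score"],tri(ray(q0,q["centre"]),ray(p,(260,323.5),T)))
E
```

```text
ring [0.5   0.27  0.022] ball [0.44  0.26  0.155] tcp [0.443 0.26  0.22 ] ball-tcp [-0.003  0.    -0.065]
shift cm [ 6.056 -0.915 11.191] turn [-0.185  0.248 -0.02 ] rows>= 3.0592347136468523
ball px radius expect 57.22947649795607
scene 0.61 (array([0.441, 0.26 , 0.161]), [np.float64(0.0005346927734388507), np.float64(0.0005346927734388003)])
side 0.77 (array([0.441, 0.261, 0.156]), [np.float64(0.0018537965998437034), np.float64(0.0018537965998437606)])
```

```bash
python3 -m creep '[[[1.5,-0.2,0,-0.2,0.2,0,0.8],[3.5,-0.5,0,-0.2,0.2,0,0.8],[5.2,-0.7,0,-0.2,0.2,0,0.8],[6,-0.8,1.5,-0.2,0.2,0,0.8],[6,-0.8,3.5,-0.2,0.2,0,0.8],[6,-0.8,5.5,-0.2,0.2,0,0.8],[6,-0.8,7.5,-0.2,0.2,0,0.8],[6,-0.8,9,-0.2,0.2,0,0.8],[6,-0.8,10,-0.2,0.2,0,0.8],[6,-0.8,10.3,-0.2,0.2,0,0.8],[6,-0.8,10.3,-0.2,0.2,0,0.8],[6,-0.8,10.3,-0.2,0.2,0,0.8]]]'
python3 - <<'E'
from h import *
s=bot.sense();p=bot.camera("wrist");T=wristT(p,s)
print(s["tcp_pos"],s["wrist_force"])
W=(ray(p,bot.pinpoint(p,"flask")[0]["centre"],T)) if bot.pinpoint(p,"flask") else None
ims=[]
for n in("scene","side"):
    q0=bot.camera(n); ims.append(q0)
    for q in bot.pinpoint(q0,"flask")[:1]: print(n,q["score"],q["centre"],onz(*ray(q0,q["centre"]),s["tcp_pos"][2]-.065), tri(ray(q0,q["centre"]),W) if W else "")
cr=[cv2.resize(i["color"][r0:r0+130,190:330,::-1],(400,371),interpolation=2) for i,r0 in zip(ims,(220,250))]
cv2.imwrite("pics/c8.png",cv2.hconcat(cr))
E
```

```text
time_s: 16.63
tcp_pos: [0.5031, 0.2694, 0.1181]
orientation: [[1.0, 0.001, 0.0], [0.001, -1.0, 0.0], [0.0, -0.0, -1.0]]
wrist_force: [0.4, -0.6, -1.1]
width: 0.03
grip_force: 25.0
[0.503 0.269 0.118] [ 0.421 -0.639 -1.132]
scene 0.6 [288.3, 256.0] [0.51  0.256 0.053] (array([0.503, 0.267, 0.061]), [np.float64(0.001211112602741313), np.float64(0.0012111126027412767)])
side 0.64 [316.2, 255.5] [0.501 0.27  0.053] (array([0.501, 0.269, 0.053]), [np.float64(0.0008215732633831618), np.float64(0.0008215732633830021)])
```

View pics/c8.png

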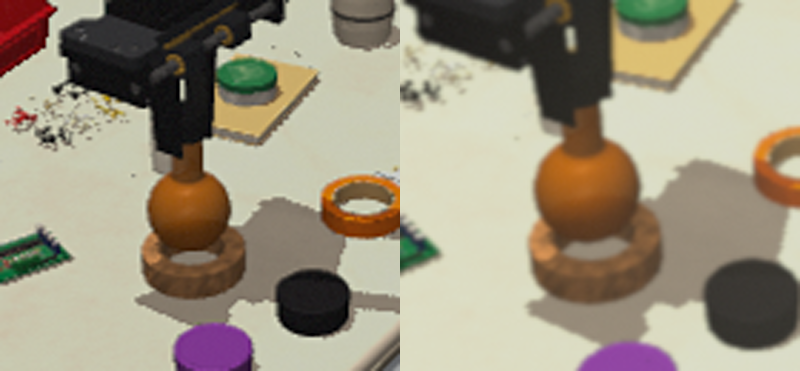

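The ball hangs upright about 1 cm above the bore, centred, with the tin flat on the pad. I'll lower it slowly.

```bash
python3 -m creep '[[[0,0,0.4,0,0,0,0.8],[0,0,0.7,0,0,0,0.8],[0,0,0.8,0,0,0,0.8],[0,0,0.8,0,0,0,0.8]]]'
python3 -m creep '[[[0,0,0.05,0,0,0,0.8],[0,0,0.1,0,0,0,0.8],[0,0,0.1,0,0,0,0.8]]]'
python3 -m creep '[[[0,0,0.05,0,0,0,0.8],[0,0,0.1,0,0,0,0.8],[0,0,0.1,0,0,0,0.8]]]'
```

```text
time_s: 17.32
tcp_pos: [0.5023, 0.2693, 0.1091]
orientation: [[1.0, 0.001, -0.002], [0.001, -1.0, -0.0], [-0.002, 0.0, -1.0]]
wrist_force: [-0.4, 1.3, 0.3]
width: 0.0298
grip_force: 25.0
time_s: 17.57
tcp_pos: [0.5027, 0.2694, 0.1088]
orientation: [[1.0, 0.001, -0.001], [0.001, -1.0, 0.0], [-0.001, -0.0, -1.0]]
wrist_force: [-2.1, 0.6, 4.7]
width: 0.0297
grip_force: 25.0
time_s: 17.82
tcp_pos: [0.503, 0.2695, 0.1088]
orientation: [[1.0, 0.001, 0.0], [0.001, -1.0, 0.0], [0.0, -0.0, -1.0]]
wrist_force: [-2.6, -0.5, 7.7]
width: 0.0292
grip_force: 25.0
```

```bash
python3 -m creep '[[[-0.05,0,0,0,0,0,0.8],[-0.1,0,0,0,0,0,0.8],[-0.1,0,0,0,0,0,0.8],[-0.1,0,0,0,0,0,0.8]]]'
python3 -m creep '[[[-0.05,0,0,0,0,0,0.8],[-0.1,0,0,0,0,0,0.8],[-0.1,0,0,0,0,0,0.8],[-0.1,0,0,0,0,0,0.8]]]'
```

```text
time_s: 18.15
tcp_pos: [0.5021, 0.2695, 0.1085]
orientation: [[1.0, 0.001, 0.001], [0.001, -1.0, 0.001], [0.001, -0.001, -1.0]]
wrist_force: [-2.4, 0.4, 6.2]
width: 0.0295
grip_force: 25.0
time_s: 18.48
tcp_pos: [0.501, 0.2695, 0.108]
orientation: [[1.0, 0.001, 0.0], [0.001, -1.0, 0.001], [0.0, -0.001, -1.0]]
wrist_force: [-1.4, 1.1, 6.2]
width: 0.0294
grip_force: 25.0
```

```bash
python3 -m creep '[[[-0.05,0,0,0,0,0,0.8],[-0.1,0,0,0,0,0,0.8],[-0.1,0,0,0,0,0,0.8],[-0.1,0,0,0,0,0,0.8]]]'
python3 - <<'E'
from h import *
s=bot.sense();p=bot.camera("wrist");T=wristT(p,s)
save(p,"pics/w9.png")
q=bot.pinpoint(p,"flask")
if q: print(q[0],onz(*ray(p,q[0]["centre"],T),.043))
ims=[bot.camera(n) for n in("scene","side")]
cr=[cv2.resize(i["color"][r0:r0+130,190:330,::-1],(400,371),interpolation=2) for i,r0 in zip(ims,(220,250))]
cr[1]=cv2.resize(p["color"][:,:,::-1],(400,371))
cv2.imwrite("pics/c9.png",cv2.hconcat(cr))
E
```

```text
time_s: 18.82
tcp_pos: [0.5, 0.2695, 0.1076]
orientation: [[1.0, 0.001, 0.0], [0.001, -1.0, 0.001], [0.0, -0.001, -1.0]]
wrist_force: [0.1, 1.2, 5.7]
width: 0.0292
grip_force: 25.0
{'centre': [259.2, 325.5], 'score': 0.91} [0.498 0.268 0.043]
```

View pics/c9.png

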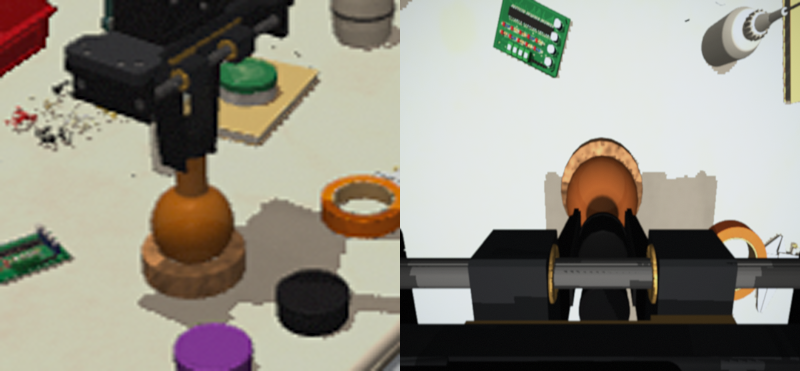

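```bash
python3 -m creep '[[[0,-0.05,-0.05,0,0,0,0.8],[0,-0.05,-0.05,0,0,0,0.8]]]' 5
python3 -m creep '[[[0,0,0,0,0,0,0.65],[0,0,0,0,0,0,0.6],[0,0,0,0,0,0,0.5],[0,0,0,0,0,0,0.4],[0,0,0,0,0,0,0.2],[0,0,0,0,0,0,0],[0,0,0,0,0,0,0],[0,0,0,0,0,0,0],[0,0,0,0,0,0,0],[0,0,0,0,0,0,0]]]'
python3 - <<'E'
from h import *
p=bot.camera("scene");print(bot.pinpoint(p,"flask")[:1])
E
```

```text
time_s: 19.18
tcp_pos: [0.4993, 0.2696, 0.1074]
orientation: [[1.0, 0.001, -0.001], [0.001, -1.0, -0.001], [-0.001, 0.001, -1.0]]
wrist_force: [-0.4, 1.2, 3.6]
width: 0.0297
grip_force: 5.0
time_s: 20.02
tcp_pos: [0.4995, 0.2697, 0.1077]
orientation: [[1.0, 0.001, -0.001], [0.001, -1.0, -0.0], [-0.001, 0.0, -1.0]]
wrist_force: [-0.0, -0.2, -0.5]
width: 0.0857
grip_force: 0.0
[{'centre': [292.6, 315.6], 'score': 0.68}]
```

```bash
python3 -m creep '[[[0,0,-1,0,0,0,0],[0,0,-3,0,0,0,0],[0,0,-6,0,0,0,0],[0,0,-9,0,0,0,0],[0,0,-12,0,0,0,0],[0,0,-15,0,0,0,0],[-3,0,-16,0,0,0,0],[-6,0,-16,0,0,0,0],[-9,0,-16,0,0,0,0],[-9,0,-16,0,0,0,0],[-9,0,-16,0,0,0,0]]]'
python3 - <<'E'
from h import *
s=bot.sense();p=bot.camera("wrist");T=wristT(p,s)
for h in (0,.088):
  v=np.linalg.inv(T)@np.array([.5,.269,.043+h,1]); print("upright expect px",p["cy"]+p["fy"]*v[1]/v[2],p["cx"]-p["fx"]*v[0]/v[2])
print([ (t,bot.pinpoint(p,t)[:1]) for t in("flask","cork_ring")])
i=bot.camera("side")
a=cv2.resize(i["color"][200:400,190:400,::-1],(400,381),interpolation=2);b=cv2.resize(p["color"][0:381,120:520,::-1],(400,381))
cv2.imwrite("pics/c10.png",cv2.hconcat([a,b]))
E
```

```text
time_s: 21.03
tcp_pos: [0.409, 0.2698, 0.2689]
orientation: [[1.0, 0.002, 0.001], [0.002, -1.0, 0.001], [0.001, -0.001, -1.0]]
wrist_force: [-0.5, -0.8, -0.2]
width: 0.0952
grip_force: 0.0
upright expect px 97.83070393259834 325.03048444244786
upright expect px 91.17763598096926 325.2057772389037
[('flask', [{'centre': [97.4, 321.6], 'score': 0.76}]), ('cork_ring', [])]
```

View pics/c10.png

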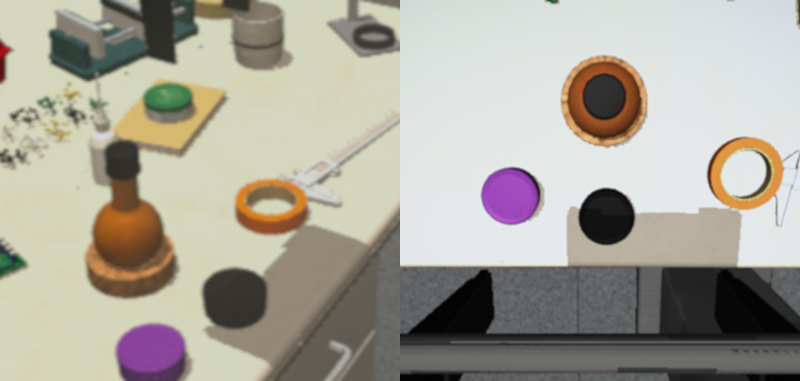

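The flask stands free in the ring, with the cap top at wrist px (96,324) against an expected (91,325), about 2° off vertical. The tin lies flat near the pad's middle, and the pot, bottle and tape haven't moved.

```bash
python3 -c "
from bench import bot
print(bot.job_done())"
```

```text
the job is handed in; nothing more can be done
None
```

I set the green-lidded tin flat near the middle of the notepad, then seated the amber flask centred in the cork ring, cap up and about 2° off vertical, released it, and handed the job in at about 21 s, with the pot, needle bottle and tape left alone (no verdict was returned).

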